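# Fold out the cubby's brace and lay its bamboo ledge

### The arm

A 7-joint arm with a two-finger parallel gripper is mounted at the origin on the work surface. World frame = base frame: x ahead of the robot, y to its left, z up, the work surface at z = 0. Lengths are in mm, angles in rad, forces in N, time in s.
With the tool pointing down it reaches from about 400 to 925 mm from the base axis. Payload 4.1 kg.
Tool frame: the origin (TCP) lies between the finger pads, 19 mm behind the fingertips; this is the grasp point; z points along the fingers, y is the line along which they close (so a half turn about z gives the same grasp; the last joint's range is limited). The gripper opens to 85 mm and grips with 20 to 120 N. Pads are 22 mm wide; open, the fingers measure 114 mm over their backs; the gripper's body (76 mm by 85 mm) begins 54 mm behind the grasp point. The pads swing forward as they close: fully open they stand 13 mm farther back than shut.
Start: joints at [1.228, 0.398, 0.045, 1.537, -0.019, 1.207, -0.051], TCP at [156.94, -630.802, 250.047] pointing down, gripper open.
Joint ranges: [-2.82, 2.82], [-0.49, 2.23], [-1.37, 1.46], [0, 2.46], [-1.36, 4.5], [0.23, 2], [-2.94, 2.94]. Speed limits (rad/s): [2.57, 2.57, 3.14, 3.14, 3.14, 3.14, 3.14].

### API

Orientations are given as a unit quaternion [w, x, y, z].
In Python, from station import telemetry, eyes, bot gives the robot as it stands.
- The arm moves only by the shell command python3 -m crank 'ROWS'. ROWS is JSON, a list of rows, each a list of 7 numbers: the turn, a rotation vector about the world's x, y, z normalised to -1 to 1, where 1 is 90 degrees, then the shift along the world's x, y, z normalised to -1 to 1, where 1 is 1000 mm, then the finger opening in mm, from 0 to 85.4. A call has 1 to 10 rows; each row is the pose to reach, as a shift and turn from the pose commanded when the call began; what a row does not reach only later rows make up. A row lasts 1/12 s, in which the tool goes at most 41.7 mm and 7.16 degrees, less where a joint would pass 70% of its speed; a pose out of reach is approached as far as the arm can. A call with a number of a shift or a turn outside -1 to 1 is refused whole. A call with a gripper value outside its range is refused whole. The fingers move at their own pace and stop on an object; the grip force is fixed at half the most. Time passes only in rows, so rows that repeat a pose let the fingers close. It gives the time, the measured TCP pose, the force, the opening and the grip force at its end, in the units of the state.
- telemetry.observe(): the state, without advancing time (a new reading comes with each control period).
- eyes.capture(name): name is "scene" or "top" or "wrist"; returns a dict with "img" (480x640x3 uint8, red, green, blue), "fx", "fy", "cx", "cy" (pixels), "origin" and "orientation" of the camera in the world. Camera axes: x right, y down, z forward; pixel columns grow to the right and rows downward; lengths in mm; the calibration is good to about 2 mm. A picture is of the moment at which its call begins. There is no depth.
- bot.job_done(): hands the job in; it is judged then, once.
The state is a dict: "clock": time; "joints": joint angles; "qvel": joint speeds; "effort": joint torques, N m; "ee_pos": TCP position; "tool_rot": TCP orientation; "contact_force": force on the tool from outside, world axes, zero at the start; "ft_torque": the same for the moment, N m; "opening": finger opening in mm; "grasp_force": force on a finger pad.
Only numpy, scipy, OpenCV 4.12 (cv2) and the standard library are available. Lean on these libraries where they do the work, as an engineer would, in place of code of your own. Each camera call takes 0.05 s, during which the arm holds its last target. There are 200 camera calls.

### The job

Swing the cubby's red folding brace out from under the glass top until it clicks fully home at its end stop, square to the cubby. Then pick the one bamboo slat of the right length and lay it flat across the brace and the fixed arm, down between their white end lips, as a little ledge. Leave the other two slats, the tin and the earring box where they are.

Things in the scene. Friction and masses are not known exactly. Their poses are not given: they have to be found in the camera images.
- cubby: Fixed open cubby unit. Origin on the shelf surface, midway between its two arms, on the brace's hinge line; x points away from its open front (front is -x), y left, z up. Rear posts 12 mm square at x 70, y +-130 mm; hinge post at x 0, y 85, post under the fixed arm at x 0, y -85.
- glass_edge (a point): Middle of the lower front edge of the cubby's smoked-glass top, 230 mm above the shelf; the pane is 8 mm thick, 280 mm wide (cubby y -140 to 140) and runs 100 mm back from here (x -5 to 95). It overhangs the folded brace and its pin, which a tool pointing straight down cannot reach. Axes as the cubby's.
- fixed_arm_tip (a point): Front end of the cubby's fixed aluminium arm, mid-width on its top face: the arm runs along the cubby's x at y -85 mm, 18 mm wide, 12 mm thick, top 100 mm above the shelf. On its outer side a white lip, 4 mm thick, 14 mm higher than the arm's top, 25 to 100 mm back from the tip.
- ledge_seat (a point): Point of the cubby at x -75, y 0, z 100 mm: where the middle of the slat's underside belongs, half way between the lips, level with the arms' tops. With the brace home the lips' inner faces are 188 mm apart (cubby y +-94), from x -110 to -35. Axes as the cubby's.
- brace_hinge (a point): Point on the brace's vertical hinge axis at the height of the brace's top (100 mm); fixed to the cubby.
- brace_pin (a point): Grip point on the axis of the black upright round pin near the free end of the red brace: pin 12 mm in diameter, 100 to 145 mm above the shelf (this point at 133), 125 mm from the hinge axis. The brace is a bar 18 mm wide, 12 mm thick, top at 100 mm, reaching 10 mm past the pin; white lip like the fixed arm's.
- brace (a joint): Brace angle, rad: 0 folded under the glass top (along the cubby's -y from the hinge), growing as the free end swings out to the front; 1.571 is the end stop (brace along the cubby's -x, parallel to the fixed arm). A sprung ball catch resists from 1.31 to 1.45 (3 to 5 N at the pin), then pulls it home and holds it.
- slat_mid: Bamboo slat 180 x 40 x 12 mm, lying flat on the cork mat; the one that fits between the lips. Origin at the centre of its underside, x along its length, z up.
- slat_short: Look-alike bamboo slat 145 x 40 x 12 mm, too short to bridge the arms. Origin and axes likewise.
- slat_long: Look-alike bamboo slat 215 x 40 x 12 mm, too long to go between the lips. Origin and axes likewise.
- mat: Fixed cork mat 270 x 320 x 3 mm on which the three slats lie side by side in any order, about 95 mm apart. Origin at the centre of its underside.
- turntable: Fixed white turntable organiser, 230 mm in diameter, deck 18 mm and rim 38 mm above the shelf, with a bamboo comb (up to 51 mm high) and an aluminium hair clip on it. Origin at the centre of its underside.
- tin: Round aluminium tin with screw-top lid, 72 mm in diameter, 46 mm high, loose on the turntable. Origin at the centre of its underside.
- earring_box: Black acrylic earring box 77 x 112 x 62 mm, loose on the shelf. Origin at the centre of its underside.
Mind the look-alikes: they are no part of the job. Leave any green or purple look-alike of the slat_mid alone.

How it is judged:
By the outcome, as a careful person would: the job done as asked, in the order asked, and still so for the second after the job is handed in, with the robot touching nothing.
It also fails if it takes over 53 s, if anything falls off the work surface, if the arm or the gripper's body presses on something with over 40 N, if the wrist force passes 120 N, or if a joint passes its speed limit or range.

## Working session

There is one attempt and no reset: what is moved stays moved. The work goes in short steps, Python scripts to look and compute and a shell command to move; the robot and the scene stay as the last step left them, time stands still between calls to the robot, and variables do not carry over. Pictures are saved under pics/ and viewed, at most 12 in all, crops included, and the job is handed in when it is done.

```bash
ls; mkdir -p pics; python3 - <<'E'
from station import telemetry, eyes
import cv2
s=telemetry.observe();print(s)
for n in("scene","top"):
    c=eyes.capture(n);cv2.imwrite(f"pics/{n}0.png",c["img"][:,:,::-1]);print(n,{k:v for k,v in c.items() if k!="img"})
E
```

```text
pics
{'clock': 0.0, 'joints': array([ 1.22800234,  0.39922146,  0.0450541 ,  1.53786513, -0.01867693,
        1.20691014, -0.05070842]), 'qvel': array([ 1.24743527e-03, -2.49054816e-04, -2.22228201e-04,  6.44555781e-04,
       -7.24625564e-04, -1.01350391e-03,  7.14540870e-05]), 'effort': array([-1.00560290e-03, -4.75127184e+01,  1.36422683e+00, -2.54212636e+01,
        1.15884168e-02,  9.54355462e-03, -5.63377100e-06]), 'ee_pos': array([ 156.76276557, -630.20100853,  248.95142631]), 'tool_rot': array([-9.70461839e-04,  9.92573582e-01,  1.21641689e-01, -2.03195891e-04]), 'contact_force': array([-0.22330478, -0.01808848,  0.20304544]), 'ft_torque': array([-0.02437931,  0.03387334, -0.01427515]), 'grasp_force': 0.0, 'opening': 85.23463092181719}
scene {'fx': 508.11638309930885, 'fy': 508.11638309930885, 'cx': 314.2022492324935, 'cy': 239.6283132488854, 'origin': array([1392.83536354,  224.46738608,  867.83674314]), 'orientation': array([-0.26092786,  0.53974605,  0.71188444, -0.36580239])}
top {'fx': 542.0630259962006, 'fy': 542.0630259962006, 'cx': 315.05792044605766, 'cy': 239.487147569834, 'origin': array([ 333.60585871,  -44.88058271, 1771.79459351]), 'orientation': array([-0.03841218,  0.70947149, -0.70294768,  0.03223769])}
```

View pics/scene0.png

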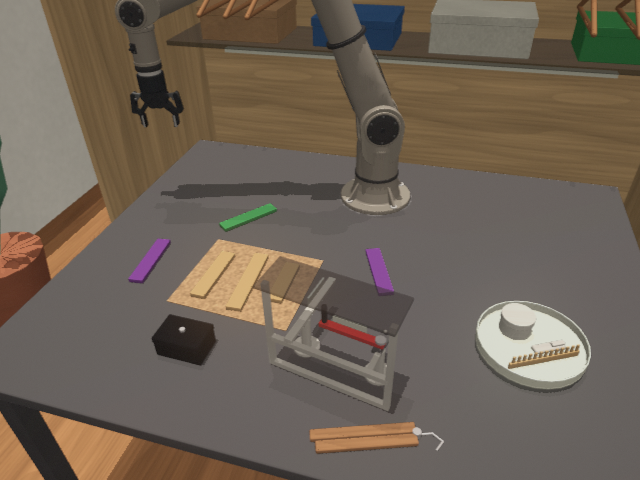

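View pics/top0.png

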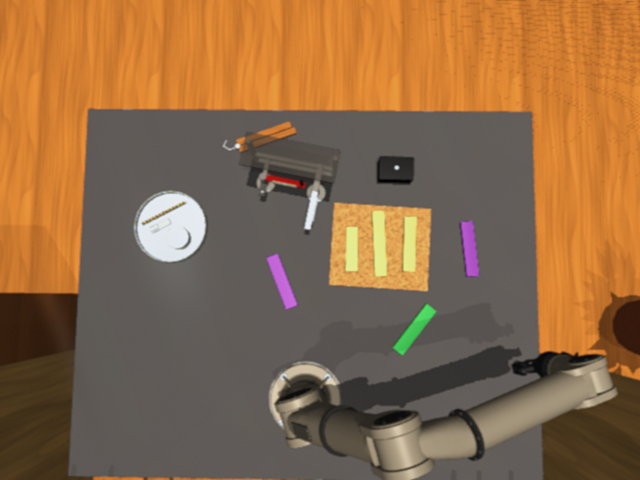

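```bash
cat >h.py <<'E'
import numpy as np,cv2
from scipy.spatial.transform import Rotation as R
def rot(c): return R.from_quat(np.array(c["orientation"])[[1,2,3,0]]).as_matrix()
def plane(c,uv,z):
    d=rot(c)@np.array([(uv[0]-c["cx"])/c["fx"],(uv[1]-c["cy"])/c["fy"],1]); o=np.array(c["origin"])
    return o+d*(z-o[2])/d[2]
def pix(c,p):
    q=rot(c).T@(np.array(p,float)-c["origin"]); return np.array([c["cx"]+c["fx"]*q[0]/q[2],c["cy"]+c["fy"]*q[1]/q[2]])
def blobs(m,amin):
    n,l,s,_=cv2.connectedComponentsWithStats(m.astype(np.uint8))
    return [np.argwhere(l==i)[:,::-1].astype(np.float32) for i in range(1,n) if s[i,4]>=amin]
E
python3 - <<'E'
from h import *
from station import eyes
c=eyes.capture("top");im=c["img"];hsv=cv2.cvtColor(im,cv2.COLOR_RGB2HSV)
H,S,V=[hsv[:,:,i].astype(int) for i in range(3)]
roi=np.zeros(H.shape,bool);roi[200:295,325:435]=1
m=roi&(H>22)&(H<35)&(V>140)&(S>60)
for b in blobs(m,100):
    P=np.array([plane(c,p,15)[:2] for p in b],np.float32);r=cv2.minAreaRect(P);print("slat",len(b),b.mean(0),r,cv2.minAreaRect(b))
roi[:]=0;roi[150:215,235:345]=1
m=roi&((H<6)|(H>174))&(S>120)
for b in blobs(m,10):
    P=np.array([plane(c,p,100)[:2] for p in b],np.float32);print("red",len(b),b.mean(0),cv2.minAreaRect(P),P.min(0),P.max(0))
m=0*m;m[180:240,295:330]=1;m=(m>0)&(V>170)&(S<40)
for b in blobs(m,20):
    for z in(100,114):
        P=np.array([plane(c,p,z)[:2] for p in b],np.float32);print("white",z,len(b),b.mean(0),cv2.boxPoints(cv2.minAreaRect(P)).round(1).tolist())
cv2.imwrite("pics/t1.png",cv2.resize(im[120:245,225:355,::-1],None,fx=6,fy=4.8*1.0 if 0 else 4.75,interpolation=cv2.INTER_CUBIC))
c=eyes.capture("scene")
cv2.imwrite("pics/s1.png",cv2.resize(c["img"][250:410,250:430,::-1],None,fx=3.7,fy=3.7,interpolation=cv2.INTER_CUBIC))
E
```

```text
slat 821 [379.07916 243.24605] ((499.3780517578125, -237.04759216308594), (212.84756469726562, 40.69532775878906), 2.4213924407958984) ((379.12548828125, 243.38584899902344), (65.24271392822266, 12.553357124328613), 87.51044464111328)
slat 686 [409.31342 243.98688] ((498.28912353515625, -335.0899963378906), (40.47674560546875, 177.42440795898438), 88.10616302490234) ((409.2934265136719, 243.9705810546875), (12.484089851379395, 54.20338821411133), 1.3971812725067139)
slat 541 [351.3438 248.8355] ((481.5912780761719, -145.78526306152344), (140.50111389160156, 38.94076156616211), 0.11066430062055588) ((351.0, 248.5), (43.0, 12.0), 90.0)
red 241 [285.50623 180.62656] ((684.499755859375, 65.28694152832031), (128.15780639648438, 23.26751708984375), 78.67288970947266) [662.78516     3.6283886] [703.5109  129.43144]
white 100 277 [311.4585  208.80867] [[532.0, -11.699999809265137], [647.5999755859375, -51.400001525878906], [658.7999877929688, -18.700000762939453], [543.2000122070312, 20.899999618530273]]
white 114 277 [311.4585  208.80867] [[530.4000244140625, -12.0], [645.0, -51.29999923706055], [656.0999755859375, -18.899999618530273], [541.5, 20.399999618530273]]
```

View pics/t1.png

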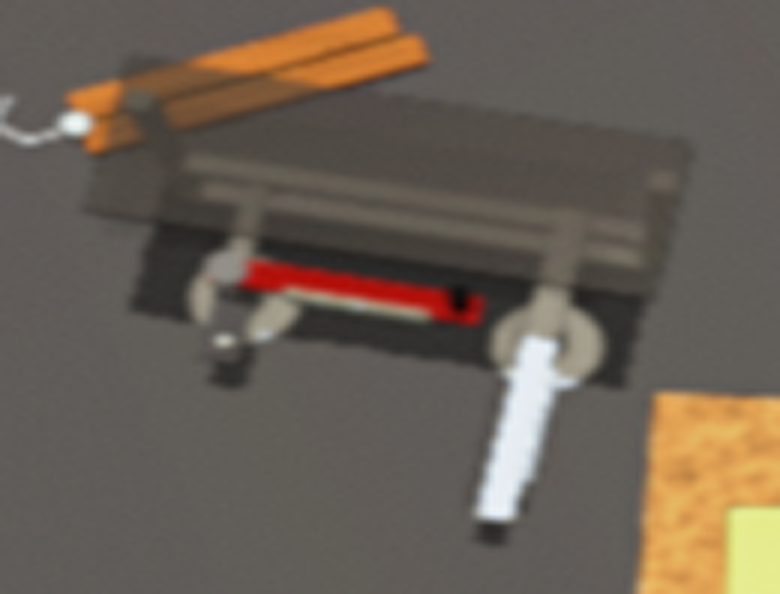

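View pics/s1.png

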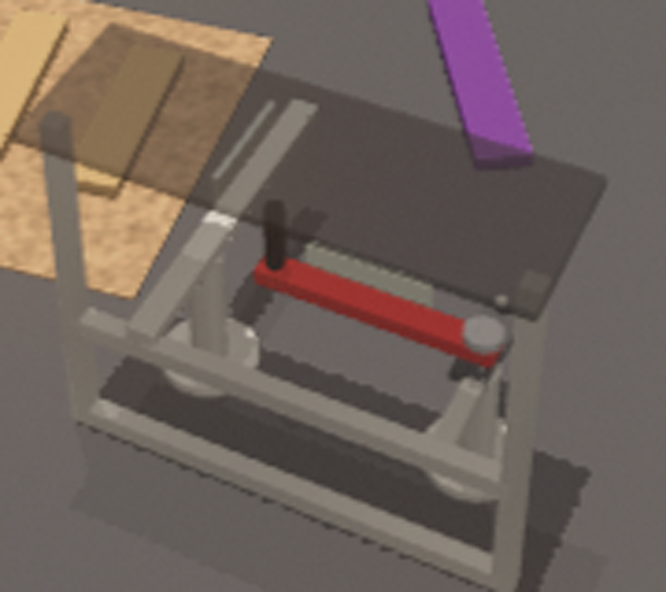

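```bash
python3 - <<'E'
from h import *
from station import eyes,telemetry
t=eyes.capture("top");s=eyes.capture("scene")
T=lambda u,v:(225+u/6,120+v/4.75); S=lambda u,v:(250+u/3.7,250+v/3.7)
for n,c,p,z in [("pin",t,T(460,296),145),("hinge",t,T(230,266),108),("armtip",t,T(497,522),106),("armstart",t,T(540,340),100),
 ("glassFL",t,T(82,212),238),("glassFR",t,T(655,297),238),("glassBR",t,T(692,142),238),
 ("pin",s,S(275,203),145),("pinbase",s,S(273,265),100),("hinge",s,S(485,328),108),("glassBL",s,S(540,318),238),("glassFL",s,S(606,180),238),("glassFR",s,S(110,25),238),("glassBR",s,S(15,137),238)]:
    print(n,"top" if c is t else "scene",plane(c,p,z)[:2].round(1))
# brace centre line from red in top: fit
im=t["img"];h=cv2.cvtColor(im,cv2.COLOR_RGB2HSV).astype(int)
m=((h[...,0]<6)|(h[...,0]>174))&(h[...,1]>120);m[:150]=0;m[215:]=0;m[:,:235]=0;m[:,345:]=0
b=max(blobs(m,10),key=len);P=np.array([plane(t,p,100)[:2] for p in b],np.float32)
print("fit",cv2.fitLine(P,cv2.DIST_HUBER,0,.01,.01).ravel())
h=telemetry.observe();print(h["clock"])
E
```

```text
pin top [671.5  12.7]
hinge top [698.3 134. ]
armtip top [530.2  -6.9]
armstart top [651.8 -27.8]
glassFL top [702.6 191.9]
glassFR top [652.3 -84. ]
glassBR top [ 748.3 -101.3]
pin scene [671.9  17. ]
pinbase scene [675.4  16.3]
hinge scene [698.2 140.3]
glassBL scene [804.8 177.2]
glassFL scene [708.2 193.8]
glassFR scene [655.4 -78.6]
glassBR scene [752.7 -94.8]
fit [2.1177313e-01 9.7731888e-01 6.8607965e+02 6.5094131e+01]
0.3
```

```bash
cat >>h.py <<'E'
def down(yaw,tilt=0): # tool x at yaw(deg), tilt forward (deg) along yaw heading
    Z=R.from_euler('z',yaw,degrees=True)
    return Z*R.from_euler('y',-tilt,degrees=True)*R.from_matrix(np.diag([1.,-1,-1]))
def turn(r_to,r_from): return ((r_to*r_from.inv()).as_rotvec()/(np.pi/2)).round(4)
def q(s): return R.from_quat(np.array(s["tool_rot"])[[1,2,3,0]])
E
python3 - <<'E'
from h import *
from station import telemetry
s=telemetry.observe();r=q(s);print(turn(down(0,55),r),r.as_matrix()[:,1])
E
```

```text
[ 0.0742 -0.608  -0.1433] [ 2.41483502e-01 -9.70404771e-01 -5.47235083e-04]
```

```bash
python3 -m crank '[[0.074,-0.608,-0.143,0.32,0.3,-0.01,50],[0.074,-0.608,-0.143,0.32,0.3,-0.01,50],[0.074,-0.608,-0.143,0.32,0.3,-0.01,50],[0.074,-0.608,-0.143,0.32,0.3,-0.01,50],[0.074,-0.608,-0.143,0.32,0.3,-0.01,50],[0.074,-0.608,-0.143,0.32,0.3,-0.01,50],[0.074,-0.608,-0.143,0.32,0.3,-0.01,50],[0.074,-0.608,-0.143,0.417,0.646,-0.048,50],[0.074,-0.608,-0.143,0.417,0.646,-0.048,50],[0.074,-0.608,-0.143,0.417,0.646,-0.048,50]]'; python3 -c "
from h import *
from station import telemetry
s=telemetry.observe();print(s['joints'].round(2),turn(down(0,55),q(s)))"
```

```text
clock: 1.13
ee_pos: [398.6, -362.3, 233.0]
tool_rot: [-0.004, 0.889, 0.001, 0.458]
contact_force: [-0.5, 0.6, -0.7]
opening: 50.2
grasp_force: 0.0
[ 1.69  0.17 -0.64  2.26 -1.34  0.73  0.58] [-0.0046 -0.0054 -0.0035]
```

```bash
python3 -m crank '[[0,0,0,0.17,0.37,-0.03,50],[0,0,0,0.17,0.37,-0.03,50],[0,0,0,0.17,0.37,-0.03,50],[0,0,0,0.17,0.37,-0.03,50],[0,0,0,0.17,0.37,-0.03,50],[0,0,0,0.17,0.37,-0.03,50],[0,0,0,0.17,0.37,-0.03,50],[0,0,0,0.17,0.37,-0.03,50],[0,0,0,0.17,0.37,-0.03,50],[0,0,0,0.17,0.37,-0.03,50]]'; python3 -c "
from h import *
from station import telemetry
s=telemetry.observe();print(s['joints'].round(2),turn(down(0,55),q(s)))"
```

```text
clock: 1.97
ee_pos: [566.2, -190.6, 263.6]
tool_rot: [-0.015, 0.901, 0.006, 0.434]
contact_force: [1.2, -1.1, 1.1]
opening: 50.2
grasp_force: 0.0
[ 1.75  0.16 -1.36  2.24 -1.36  0.23  0.16] [-0.0137 -0.0391 -0.0159]
```

```bash
cat >>h.py <<'E'
ry=lambda a:R.from_euler('y',a); rz=lambda a:R.from_euler('z',a)
def fk(j,p):
    d,L1,L2,Lt,b,e,f,a7=p
    A=rz(j[0]+b)*ry(j[1])*rz(j[2]); x=np.array([0,0,d])+A.apply([e,0,L1])
    B=A*ry(j[3]); x=x+B.apply([-e,0,0]); B=B*rz(j[4]); x=x+B.apply([0,0,L2])
    C=B*ry(j[5]); x=x+C.apply([f,0,Lt]); return x,C*rz(j[6]+a7)
E
python3 - <<'E'
from h import *
from scipy.optimize import least_squares
from station import telemetry
s=telemetry.observe();print(s["joints"].tolist(),s["ee_pos"],s["clock"])
D=[([1.22800234,.39922146,.0450541,1.53786513,-.01867693,1.20691014,-.05070842],[156.76,-630.2,248.95],R.from_quat([9.92573582e-01,1.21641689e-01,-2.03195891e-04,-9.70461839e-04])),
([1.69,.17,-.64,2.26,-1.34,.73,.58],[398.6,-362.3,233.],R.from_quat([.889,.001,.458,-.004])),(s["joints"],s["ee_pos"],q(s))]
def res(p):
    o=[]
    for j,x,r in D:
        X,Q=fk(j,p);o+=list((X-x)/3)+list((Q.inv()*r).as_rotvec()*100)
    return o
best=min((least_squares(res,[350,420,400,200,-2.55,0,0,a]) for a in(0,1.57,3.14,-1.57)),key=lambda k:k.cost)
print(best.cost,best.x.round(3).tolist(),np.round(best.fun,1))
np.save("p.npy",best.x)
E
```

```text
[1.7478184102651588, 0.16410073446030451, -1.3639041212129772, 2.240774668579854, -1.3608374696994336, 0.22857171019968897, 0.1569711185199407] [ 566.19050148 -190.628934    263.59914219] 1.9667
34277.7657067406 [-1033.271, 1192.648, -308.184, 41.439, -2.315, 91.365, -357.039, 2.443] [ 5.050e+01  1.950e+01 -2.180e+01  0.000e+00  0.000e+00 -5.340e+01
  1.610e+01  5.190e+01  1.000e-01  7.220e+01  1.539e+02  3.020e+01
 -2.620e+01 -3.080e+01  2.170e+01  6.920e+01  1.487e+02  2.320e+01]
```

```bash
python3 - <<'E'
from h import *
import itertools
from scipy.optimize import least_squares
D=[([1.22800234,.39922146,.0450541,1.53786513,-.01867693,1.20691014,-.05070842],[156.76,-630.2,248.95],R.from_quat([9.92573582e-01,1.21641689e-01,-2.03195891e-04,-9.70461839e-04])),
([1.69,.17,-.64,2.26,-1.34,.73,.58],[398.6,-362.3,233.],R.from_quat([.889,.001,.458,-.004])),([1.7478184102651588, 0.16410073446030451, -1.3639041212129772, 2.240774668579854, -1.3608374696994336, 0.22857171019968897, 0.1569711185199407],[566.2,-190.6,263.6],R.from_quat([.901,.006,.434,-.015]))]
out=[]
for sg in itertools.product([1,-1],repeat=7):
    if sg[1]<0: continue
    def ro(v):
        o=[]
        for j,x,r in D:
            _,Q=fk(np.array(j)*sg,[1,1,1,1,v[0],0,0,v[1]]);o+=list((Q.inv()*r).as_rotvec())
        return o
    for b0 in(-2.5,-.1,1.5):
      for a0 in(0,3.1):
        k=least_squares(ro,[b0,a0]);out.append((k.cost,sg,k.x))
out.sort(key=lambda o:o[0])
for o in out[:3]:print(o)
_,sg,v=out[0]
def res(p):
    o=[]
    for j,x,r in D:
        X,Q=fk(np.array(j)*sg,p);o+=list((X-x)/3)+list((Q.inv()*r).as_rotvec()*100)
    return o
k=least_squares(res,[350,420,400,200,v[0],0,0,v[1]]);print(k.cost,k.x.round(3).tolist(),np.round(k.fun,1))
np.save("p.npy",k.x);np.save("sg.npy",sg)
E
```

```text
(np.float64(1.683098105064124e-05), (-1, 1, -1, 1, -1, 1, -1), array([5.78243208e-04, 1.57331324e+00]))
(np.float64(1.683098105064179e-05), (-1, 1, -1, 1, -1, 1, -1), array([5.78242581e-04, 1.57331324e+00]))
(np.float64(1.6830981050642003e-05), (-1, 1, -1, 1, -1, 1, -1), array([5.78242251e-04, 1.57331324e+00]))
27.073639813743476 [231.276, 537.511, 484.222, 299.036, -0.052, -5.646, 4.609, 1.535] [ 3.   1.1  0.7 -0.  -0.  -1.6  1.7 -0.9 -0.4  4.2  0.3  1.2 -1.4  0.2
 -0.3  4.  -0.1  0.4]
```

```bash
cat >>h.py <<'E'
SG=np.array([-1,1,-1,1,-1,1,-1])
def fk(j,p):
    d,L1,L2,Lt,y1,y2,f,e=p; j=np.array(j)*SG
    A=rz(j[0])*ry(j[1])*rz(j[2]); x=np.array([0,0,d])+A.apply([e,y1,L1])
    B=A*ry(j[3]); x=x+B.apply([-e,0,0]);B=B*rz(j[4]); x=x+B.apply([0,y2,L2])
    C=B*ry(j[5]); x=x+C.apply([f,0,Lt]); return x,C*rz(j[6]+np.pi/2)
lo=np.array([-2.82,-.49,-1.37,0,-1.36,.23,-2.94]);hi=np.array([2.82,2.23,1.46,2.46,4.5,2,2.94])
E
cat >fit.py <<'E'
from h import *
from scipy.optimize import least_squares
D=[([1.22800234,.39922146,.0450541,1.53786513,-.01867693,1.20691014,-.05070842],[156.76,-630.2,248.95]),
([1.69,.17,-.64,2.26,-1.34,.73,.58],[398.6,-362.3,233.]),([1.7478184102651588, 0.16410073446030451, -1.3639041212129772, 2.240774668579854, -1.3608374696994336, 0.22857171019968897, 0.1569711185199407],[566.2,-190.6,263.6])]
reg=np.array([350,400,400,220,0,0,0,0])
res=lambda p:np.concatenate([(fk(j,p)[0]-x)/2 for j,x in D]+[(p-reg)/100])
k=least_squares(res,reg);print(k.cost,k.x.round(1).tolist(),np.round(k.fun*2,1)[:9]);np.save("p.npy",k.x)
lim=lambda j:j
for pos,n in[([672,15,133],"pin"),([590,15,200],"pre"),([576,160,133],"home")]:
  for yaw in(-20,0,20):
    for t in(30,40,50):
      r=down(yaw,t);best=None
      for r2 in(r,r*R.from_euler('z',np.pi)):
       for s in([0,.5,0,1.9,0,.6,0],[0,.4,0,2,3.1,.5,0],[-.3,.4,.5,2,-.8,.6,0],[.3,.4,-.5,2,.8,.6,0],[0,.4,0,2,2,.5,0]):
        s=np.clip(s,lo+.06,hi-.06)
        g=least_squares(lambda j:np.concatenate([(fk(j,k.x)[0]-pos)/20,(fk(j,k.x)[1].inv()*r2).as_rotvec()*10,.01*(j-s)]),s,bounds=(lo+.05,hi-.05))
        if best is None or g.cost<best.cost:best=g
      print(n,yaw,t,round(best.cost,4),best.x.round(2).tolist())
E
timeout 500 python3 fit.py
```

```text
4.645330676918914 [207.8, 552.7, 465.3, 305.8, -33.4, -9.5, 12.1, 8.8] [ 0.3  0.8  1.3  1.2 -0.4  1.4 -0.7 -0.9 -2.7]
pin -20 30 0.0 [0.21, 0.39, -0.53, 2.01, 1.02, 0.56, 0.15]
pin -20 40 0.0 [-0.11, 0.35, -0.18, 2.14, 1.48, 0.44, -0.37]
pin -20 50 0.0 [-0.07, 0.39, -0.27, 2.24, 1.96, 0.62, -0.86]
pin 0 30 0.0 [0.45, 0.39, -0.71, 2.04, 0.94, 0.41, 0.61]
pin 0 40 0.0 [0.37, 0.36, -0.59, 2.19, 1.78, 0.28, -0.24]
pin 0 50 0.0001 [0.44, 0.4, -0.66, 2.3, 2.46, 0.48, -0.88]
pin 20 30 0.0 [-0.41, 0.42, 0.54, 1.98, -0.99, 0.48, -0.36]
pin 20 40 0.0001 [0.91, 0.55, -1.15, 2.15, 1.47, 0.28, 0.55]
pin 20 50 0.0001 [-0.01, 0.38, 0.14, 2.22, 4.1, 0.48, 0.94]
pre -20 30 0.0 [0.3, 0.17, -0.61, 2.12, 0.78, 0.59, 0.34]
pre -20 40 0.0 [0.2, 0.14, -0.55, 2.24, 1.23, 0.52, -0.15]
pre -20 50 0.0 [-0.18, 0.15, -0.2, 2.36, 1.73, 0.56, -0.68]
pre 0 30 0.0001 [0.62, 0.16, -0.85, 2.14, 0.53, 0.43, 0.95]
pre 0 40 0.0001 [0.87, 0.16, -1.12, 2.28, 1.27, 0.28, 0.22]
pre 0 50 0.0002 [-1.1, 0.24, 1.13, 2.39, 3.71, 0.28, 0.86]
pre 20 30 0.0 [-0.58, 0.19, 0.66, 2.09, -0.69, 0.5, -0.63]
pre 20 40 0.0 [-0.35, 0.14, 0.44, 2.21, -1.16, 0.36, -0.12]
pre 20 50 0.0001 [0.06, 0.14, 0.07, 2.33, 4.35, 0.39, 0.7]
home -20 30 0.0 [-0.04, 0.33, -0.62, 2.13, 1.06, 0.71, -0.21]
home -20 40 0.0 [-0.09, 0.34, -0.64, 2.23, 1.4, 0.79, -0.57]
home -20 50 0.0001 [-0.42, 0.35, -0.32, 2.31, 1.64, 0.83, -0.89]
home 0 30 0.0 [0.1, 0.28, -0.66, 2.19, 1.08, 0.47, 0.15]
home 0 40 0.0 [-0.24, 0.24, -0.3, 2.32, 1.7, 0.39, -0.52]
home 0 50 0.0002 [-1.4, 0.58, 1.16, 2.41, 3.48, 0.37, 0.65]
home 20 30 0.0 [0.42, 0.31, -0.9, 2.2, 0.93, 0.33, 0.69]
home 20 40 0.0001 [0.49, 0.32, -0.96, 2.35, 1.98, 0.28, -0.32]
home 20 50 0.0003 [-1.27, 0.85, 1.41, 2.41, 4.09, 1.0, 0.35]
```

```bash
python3 -c "
from h import *
from station import telemetry
s=telemetry.observe();print(turn(down(-25,0),q(s)),turn(down(0,0),q(s)))"
```

```text
[ 0.1049  0.5673 -0.2667] [-0.0202  0.572  -0.008 ]
```

```bash
python3 -m crank '[[0.105,0.567,-0.267,0,0.04,0.03,50],[0.105,0.567,-0.267,0,0.04,0.03,50],[0.105,0.567,-0.267,0,0.04,0.03,50],[0.105,0.567,-0.267,0,0.04,0.03,50],[0.105,0.567,-0.267,0,0.04,0.03,50],[0.105,0.567,-0.267,0,0.04,0.03,50],[0.105,0.567,-0.267,0,0.04,0.03,50],[0.105,0.567,-0.267,0,0.04,0.03,50],[0.105,0.567,-0.267,0,0.08,0.03,50],[0.105,0.567,-0.267,0,0.12,0.03,50]]'; python3 -c "
from h import *
from station import telemetry
s=telemetry.observe();print(s['joints'].round(2),turn(down(-25,40),q(s)),turn(down(-25,0),q(s)))
print(fk(s['joints'],np.load('p.npy'))[0])"
```

```text
clock: 2.8
ee_pos: [564.4, -101.9, 291.6]
tool_rot: [-0.036, 0.973, -0.103, 0.205]
contact_force: [0.5, 1.2, -0.8]
opening: 50.1
grasp_force: 0.0
[ 1.33  0.1  -1.23  1.95  0.03  0.74 -1.68] [-0.1249 -0.1559 -0.1671] [ 0.0123  0.2675 -0.1412]
[ 561.04664093 -114.56603539  291.54018178]
```

```bash
python3 -c "
from h import *
from station import telemetry
s=telemetry.observe();print(turn(down(-22,45),q(s)))"
```

```text
[-0.136  -0.2124 -0.1365]
```

```bash
python3 -m crank '[[-0.136,-0.212,-0.137,0.02,0.06,0,40],[-0.136,-0.212,-0.137,0.02,0.06,0,40],[-0.136,-0.212,-0.137,0.02,0.06,0,40],[-0.136,-0.212,-0.137,0.04,0.14,-0.04,40],[-0.136,-0.212,-0.137,0.04,0.14,-0.06,40],[-0.136,-0.212,-0.137,0.04,0.14,-0.06,40],[-0.136,-0.212,-0.137,0.04,0.14,-0.06,40],[-0.136,-0.212,-0.137,0.04,0.14,-0.06,40]]'; python3 -c "
from h import *
from station import telemetry
s=telemetry.observe();print(s['joints'].round(2),turn(down(-22,45),q(s)))"
```

```text
clock: 3.47
ee_pos: [585.4, -20.3, 275.4]
tool_rot: [0.062, 0.925, -0.163, 0.337]
contact_force: [-0.1, 0.2, -0.4]
opening: 39.9
grasp_force: 0.0
[ 0.57  0.01 -0.8   2.14  0.81  0.53 -2.77] [-0.0166 -0.0515 -0.0207]
```

```bash
python3 -c "
from h import *
from station import telemetry
s=telemetry.observe();g=down(-22,45)*R.from_euler('z',-90,degrees=True);print(turn(q(s)*R.from_euler('z',-85,degrees=True),q(s)),turn(g,q(s)))"
```

```text
[-0.5704  0.2127  0.722 ] [-0.6415  0.2036  0.7177]
```

```bash
python3 -m crank '[[-0.57,0.213,0.722,0,0,0,40],[-0.57,0.213,0.722,0,0,0,40],[-0.57,0.213,0.722,0,0,0,40],[-0.57,0.213,0.722,0,0,0,40],[-0.57,0.213,0.722,0,0,0,40],[-0.57,0.213,0.722,0,0,0,40],[-0.57,0.213,0.722,0,0,0,40],[-0.57,0.213,0.722,0,0,0,40],[-0.57,0.213,0.722,0,0,0,40],[-0.57,0.213,0.722,0,0,0,40]]'; python3 -c "
from h import *
from station import telemetry
s=telemetry.observe();g=down(-22,45)*R.from_euler('z',-180,degrees=True);print(s['joints'].round(2),turn(g,q(s)),turn(q(s)*R.from_euler('z',-85,degrees=True),q(s)))"
```

```text
clock: 4.3
ee_pos: [585.6, -20.3, 275.8]
tool_rot: [0.248, 0.845, 0.411, 0.236]
contact_force: [0.1, 0.4, 0.4]
opening: 40.1
grasp_force: 0.0
[ 0.58  0.01 -0.82  2.14  0.8   0.53 -1.51] [-0.7642  0.2567  0.8667] [-0.5691  0.2129  0.723 ]
```

Turn continues while moving toward the pre-grasp point.

```bash
python3 -m crank '[[-0.764,0.257,0.867,0.01,0.02,0,40],[-0.764,0.257,0.867,0.01,0.02,0,40],[-0.764,0.257,0.867,0.01,0.02,0,40],[-0.764,0.257,0.867,0.01,0.02,0,40],[-0.764,0.257,0.867,0.01,0.02,0,40],[-0.764,0.257,0.867,0.01,0.02,0,40],[-0.764,0.257,0.867,0.01,0.02,0,40],[-0.764,0.257,0.867,0.01,0.02,0,40],[-0.764,0.257,0.867,0.01,0.02,0,40],[-0.764,0.257,0.867,0.01,0.02,0,40]]'; python3 -c "
from h import *
from station import telemetry
s=telemetry.observe();g=down(-22,45)*R.from_euler('z',-180,degrees=True);print(s['joints'].round(2),turn(g,q(s)))"
```

```text
clock: 5.13
ee_pos: [595.7, -0.2, 275.8]
tool_rot: [0.367, 0.445, 0.816, 0.035]
contact_force: [0.0, -0.2, 0.4]
opening: 40.4
grasp_force: 0.0
[ 0.55  0.05 -0.89  2.14  1.02  0.61 -0.51] [-0.2504  0.084   0.284 ]
```

```bash
python3 -m crank '[[-0.25,0.084,0.284,0.005,0.039,-0.02,40],[-0.25,0.084,0.284,0.005,0.039,-0.04,40],[-0.25,0.084,0.284,0.005,0.039,-0.06,40],[-0.25,0.084,0.284,0.005,0.039,-0.079,40],[-0.25,0.084,0.284,0.005,0.039,-0.079,40],[-0.25,0.084,0.284,0.005,0.039,-0.079,40],[-0.25,0.084,0.284,0.005,0.039,-0.079,40],[-0.25,0.084,0.284,0.005,0.039,-0.079,40]]'; python3 - <<'E'
from h import *
from station import telemetry,eyes
s=telemetry.observe();g=down(-22,45)*R.from_euler('z',-180,degrees=True);print(s['joints'].round(2),turn(g,q(s)))
c=eyes.capture("wrist");cv2.imwrite("pics/w1.png",c["img"][:,:,::-1]);print(c["origin"],pix(c,[672,15,145]),pix(c,[672,15,100]),pix(c,s["ee_pos"]))
E
```

```text
clock: 5.8
ee_pos: [601.4, 38.9, 197.7]
tool_rot: [0.376, 0.181, 0.906, -0.071]
contact_force: [-0.3, 0.7, -0.1]
opening: 39.9
grasp_force: 0.0
[ 0.42  0.25 -0.91  2.21  1.45  0.73 -0.39] [-0.0041  0.002   0.0042]
[468.66120853  93.45915764 232.0432448 ] [323.86131499 275.70383038] [322.86372845 215.4433357 ] [316.73494159 330.52920676]
```

View pics/w1.png

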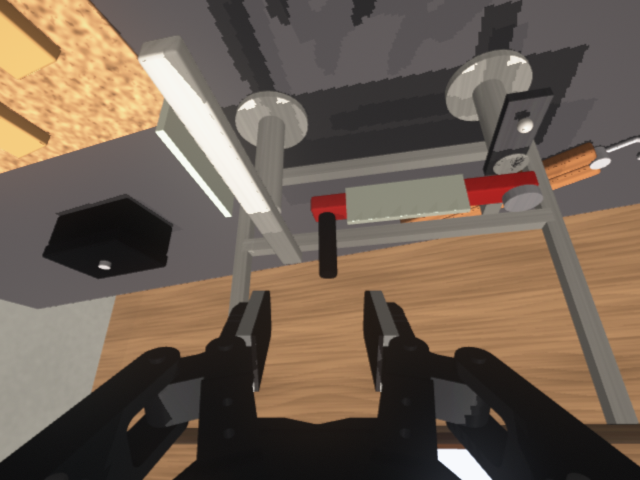

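```bash
python3 -m crank '[[0,0,0,0.02,-0.003,-0.014,40],[0,0,0,0.036,-0.009,-0.03,40],[0,0,0,0.052,-0.015,-0.046,40],[0,0,0,0.067,-0.021,-0.062,40],[0,0,0,0.067,-0.021,-0.062,40]]'; python3 - <<'E'
from h import *
from station import telemetry,eyes
s=telemetry.observe();print(s['joints'].round(2))
c=eyes.capture("wrist");cv2.imwrite("pics/w2.png",c["img"][:,:,::-1]);print(pix(c,[672,17,145]),pix(c,[672,17,100]),pix(c,s["ee_pos"]))
E
```

```text
clock: 6.27
ee_pos: [668.9, 14.8, 132.4]
tool_rot: [0.374, 0.182, 0.906, -0.073]
contact_force: [-0.3, -1.1, -0.1]
opening: 40.2
grasp_force: 0.0
[ 0.38  0.48 -0.82  2.12  1.69  0.78 -0.49]
[325.60316627 365.19260776] [324.01272421 257.73473851] [316.86795822 330.65175311]
```

View pics/w2.png

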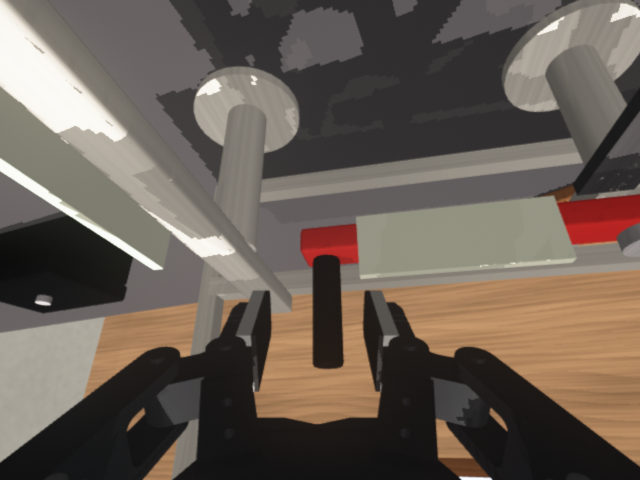

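```bash
python3 -m crank '[[0,0,0,0.002,0.003,0,40],[0,0,0,0.002,0.003,0,0],[0,0,0,0.002,0.003,0,0],[0,0,0,0.002,0.003,0,0],[0,0,0,0.002,0.003,0,0],[0,0,0,0.002,0.003,0,0],[0,0,0,0.002,0.003,0,0],[0,0,0,0.002,0.003,0,0]]'
```

```text
clock: 6.98
ee_pos: [669.4, 19.1, 136.6]
tool_rot: [0.377, 0.18, 0.906, -0.074]
contact_force: [-4.2, -2.6, 5.0]
opening: 9.7
grasp_force: 58.5
```

```bash
python3 -c "
import numpy as np
f=lambda d:125*np.array([np.cos(np.radians(-102.3-d)),np.sin(np.radians(-102.3-d))])
for d in range(0,97,6):print(d,((f(d)-f(0))/1000).round(3))"
```

```text
0 [0. 0.]
6 [-0.013  0.003]
12 [-0.025  0.008]
18 [-0.036  0.014]
24 [-0.047  0.021]
30 [-0.057  0.03 ]
36 [-0.067  0.039]
42 [-0.075  0.049]
48 [-0.082  0.06 ]
54 [-0.088  0.072]
60 [-0.092  0.084]
66 [-0.096  0.097]
72 [-0.098  0.11 ]
78 [-0.098  0.123]
84 [-0.098  0.136]
90 [-0.096  0.149]
96 [-0.092  0.161]
```

```bash
python3 -m crank '[[0,0,0,-0.013,0.003,0,0],[0,0,0,-0.025,0.008,0,0],[0,0,0,-0.036,0.014,0,0],[0,0,0,-0.047,0.021,0,0],[0,0,0,-0.057,0.03,0,0],[0,0,0,-0.067,0.039,0,0],[0,0,0,-0.067,0.039,0,0]]';python3 -c "
from station import telemetry
s=telemetry.observe();print(s['joints'].round(2))"
```

```text
clock: 7.57
ee_pos: [599.9, 56.4, 136.2]
tool_rot: [0.377, 0.18, 0.905, -0.077]
contact_force: [-13.0, -9.1, 14.4]
opening: 9.4
grasp_force: 58.5
[ 0.31  0.41 -0.89  2.24  1.64  0.86 -0.61]
```

```bash
python3 -m crank '[[0,0,0,-0.008,0.01,0,0],[0,0,0,-0.015,0.021,0,0],[0,0,0,-0.021,0.033,0,0],[0,0,0,-0.025,0.045,0,0],[0,0,0,-0.029,0.058,0,0],[0,0,0,-0.031,0.071,0,0],[0,0,0,-0.031,0.071,0,0]]';python3 -c "
from station import telemetry
s=telemetry.observe();print(s['joints'].round(2))"
```

```text
clock: 8.15
ee_pos: [564.9, 131.2, 133.3]
tool_rot: [0.373, 0.178, 0.907, -0.074]
contact_force: [-28.8, -2.6, 18.9]
opening: 9.8
grasp_force: 63.3
[ 0.17  0.43 -0.95  2.24  1.54  0.99 -0.67]
```

```bash
python3 - <<'E'
import numpy as np
from scipy.optimize import least_squares
P=np.array([[669.4,19.1],[599.9,56.4],[564.9,131.2]])
k=least_squares(lambda c:np.hypot(*(P-c).T)-125,[690,138]);c=k.x;print(c,k.fun)
A=np.degrees(np.arctan2(*(P-c).T[::-1]));print(A)
for d in(6,12,15,18,20,22):
    a=np.radians(A[2]-d);print(d,(c+125*np.array([np.cos(a),np.sin(a)])-P[2]).round(1))
E
```

```text
[689.6497064 142.7475844] [ 0.29475542 -0.45717552  0.2830234 ]
[ -99.30073916 -136.10679151 -174.71142809]
6 [-0.2 13.1]
12 [ 0.6 26.2]
15 [ 1.5 32.6]
18 [ 2.8 39.1]
20 [ 3.8 43.3]
22 [ 5.  47.5]
```

```bash
python3 -m crank '[[0,0,0,-0.005,0.007,0,0],[0,0,0,-0.006,0.014,0,0],[0,0,0,-0.006,0.02,0,0],[0,0,0,-0.006,0.026,0,0],[0,0,0,-0.005,0.032,0,0],[0,0,0,-0.004,0.038,0,0],[0,0,0,-0.004,0.038,0,0]]';python3 -c "
from station import telemetry
s=telemetry.observe();print(s['joints'].round(2))"
```

```text
clock: 8.73
ee_pos: [564.9, 168.0, 133.5]
tool_rot: [0.374, 0.18, 0.907, -0.074]
contact_force: [-9.3, -4.2, 3.8]
opening: 8.8
grasp_force: 58.8
[ 0.09  0.47 -0.95  2.2   1.51  1.06 -0.69]
```

```bash
python3 -m crank '[[0,0,0,0.001,0.005,0,0],[0,0,0,0.001,0.008,0,0],[0,0,0,0.001,0.008,0,0]]'; python3 - <<'E'
from h import *
from station import telemetry,eyes
c=eyes.capture("top");cv2.imwrite("pics/t2.png",cv2.resize(c["img"][120:245,225:355,::-1],None,fx=6,fy=4.75,interpolation=cv2.INTER_CUBIC))
E
```

```text
clock: 8.98
ee_pos: [565.0, 168.6, 133.4]
tool_rot: [0.374, 0.183, 0.905, -0.081]
contact_force: [-15.7, -13.3, 9.9]
opening: 9.7
grasp_force: 59.5
```

View pics/t2.png

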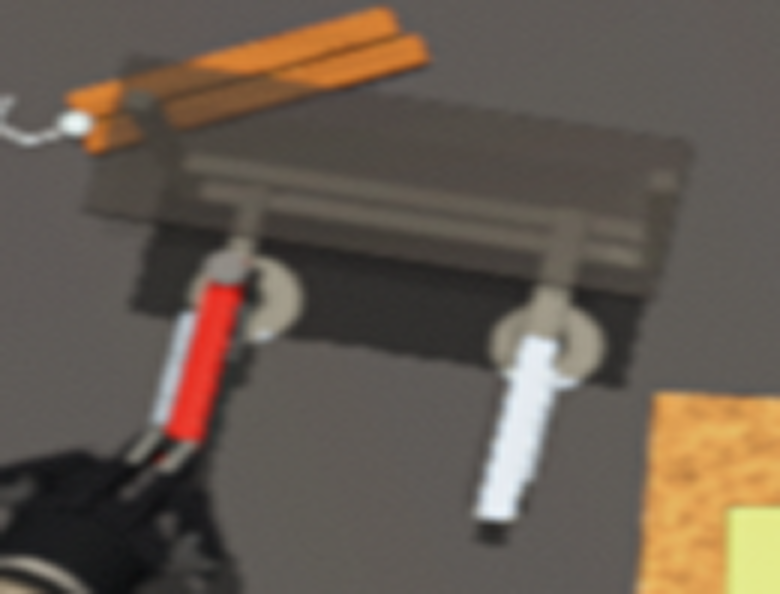

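```bash
python3 -m crank '[[0,0,0,0,-0.008,0,40],[0,0,0,0,-0.008,0,40],[0,0,0,0,-0.008,0,40],[0,0,0,0,-0.008,0.01,40],[0,0,0,-0.005,-0.008,0.03,40],[0,0,0,-0.01,-0.008,0.06,40],[0,0,0,-0.01,-0.008,0.1,40],[0,0,0,-0.01,-0.008,0.14,40],[0,0,0,-0.01,-0.008,0.14,40]]'; python3 - <<'E'
from h import *
from station import telemetry
s=telemetry.observe();print(s['joints'].round(2),s["ee_pos"])
for y in(0,180):print(y,turn(down(y+2),q(s)))
E
```

```text
clock: 9.78
ee_pos: [561.9, 174.4, 285.2]
tool_rot: [0.383, 0.179, 0.904, -0.067]
contact_force: [0.9, 0.4, 0.6]
opening: 40.4
grasp_force: 0.0
[ 0.28  0.16 -1.08  2.08  1.14  0.97 -0.28] [561.92551023 174.37261645 285.17950533]
0 [ 0.6851 -0.1075 -1.6079]
180 [0.0793 0.5055 0.2559]
```

```bash
python3 -m crank '[[0.079,0.505,0.215,-0.01,-0.04,0,70],[0.079,0.505,0.215,-0.01,-0.08,0,70],[0.079,0.505,0.215,-0.02,-0.12,0,70],[0.079,0.505,0.215,-0.03,-0.16,0,70],[0.079,0.505,0.215,-0.04,-0.5,-0.06,70],[0.079,0.505,0.215,-0.064,-0.5,-0.06,70],[0.079,0.505,0.215,-0.064,-0.5,-0.1,70],[0.079,0.505,0.215,-0.064,-0.5,-0.1,70],[0.079,0.505,0.215,-0.064,-0.5,-0.1,70],[0.079,0.505,0.215,-0.064,-0.5,-0.1,70]]'; python3 - <<'E'
from h import *
from station import telemetry
s=telemetry.observe();print(s['joints'].round(2),s["ee_pos"])
print(turn(down(178),q(s)))
E
```

```text
clock: 10.62
ee_pos: [521.0, -126.0, 226.5]
tool_rot: [-0.007, 0.008, 1.0, -0.018]
contact_force: [1.3, -0.2, 0.1]
opening: 70.3
grasp_force: 0.0
[ 0.88  0.32 -0.9   1.82  0.31  1.16  1.43] [ 521.02956254 -125.98196074  226.52012266]
[ 0.0223 -0.0091 -0.0126]
```

```bash
python3 -m crank '[[0.022,-0.009,-0.013,-0.004,-0.04,-0.02,70],[0.022,-0.009,-0.013,-0.008,-0.08,-0.03,70],[0.022,-0.009,-0.013,-0.012,-0.12,-0.05,70],[0.022,-0.009,-0.013,-0.016,-0.16,-0.06,70],[0.022,-0.009,-0.013,-0.02,-0.19,-0.07,70],[0.022,-0.009,-0.013,-0.023,-0.209,-0.076,70],[0.022,-0.009,-0.013,-0.023,-0.209,-0.076,70],[0.022,-0.009,-0.013,-0.023,-0.209,-0.076,70]]'; python3 - <<'E'
from h import *
from station import telemetry,eyes
s=telemetry.observe();print(s['joints'].round(2),turn(down(178),q(s)))
c=eyes.capture("wrist");cv2.imwrite("pics/w3.png",c["img"][:,:,::-1])
print(c["origin"],pix(c,s["ee_pos"]),pix(c,[498.3,-335,15]))
im=c["img"];h=cv2.cvtColor(im,cv2.COLOR_RGB2HSV).astype(int)
for p in[(498,-335),(498,-237),(560,-335)]:
    u,v=pix(c,[*p,15]).astype(int)
    if 0<=u<640 and 0<=v<480:print(p,u,v,h[v,u])
E
```

```text
clock: 11.28
ee_pos: [497.0, -333.1, 149.1]
tool_rot: [0.0, 0.02, 1.0, 0.0]
contact_force: [0.2, 0.7, -0.3]
opening: 69.8
grasp_force: 0.0
[ 1.1   0.5  -0.77  1.76  0.39  1.05  1.72] [-0.0001  0.0002  0.0031]
[ 418.99771514 -329.1882494   273.81811594] [315.03457887 334.14162321] [313.34548859 236.56141023]
(498, -335) 313 236 [ 16 142 138]
(498, -237) 445 230 [ 18 133 201]
(560, -335) 316 310 [ 19 128 201]
```

View pics/w3.png

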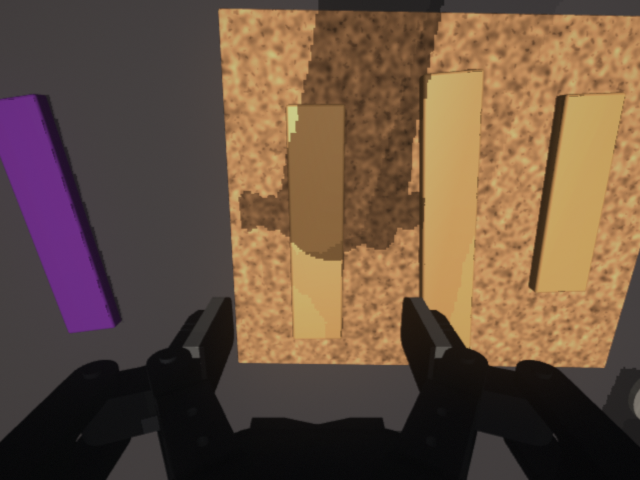

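```bash
python3 - <<'E'
from h import *
from station import eyes
c=eyes.capture("wrist")
P=[plane(c,p,15)[:2] for p in[(287,104),(344,104),(342,338.5),(292,338.5)]]
print(np.round(P,1),np.mean(P,0),(P[0]+P[1])/2,(P[2]+P[3])/2)
d=(P[2]+P[3]-P[0]-P[1])/2;print(np.hypot(*d),np.degrees(np.arctan2(d[1],d[0])))
E
```

```text
[[ 406.2 -347.2]
 [ 407.7 -309.1]
 [ 587.3 -313.5]
 [ 585.7 -354.3]] [ 496.72622966 -331.01887984] [ 406.94015939 -328.12699702] [ 586.51229993 -333.91076266]
179.66525986394274 -1.844778586329896
```

```bash
python3 -m crank '[[0,0,0,0,0,-0.035,70],[0,0,0,0,0,-0.07,70],[0,0,0,0,0,-0.1,70],[0,0,0,0,0,-0.115,70],[0,0,0,0,0,-0.123,70],[0,0,0,0,0,-0.123,70]]';python3 -m crank '[[0,0,0,0,0,0,30],[0,0,0,0,0,0,20],[0,0,0,0,0,0,20],[0,0,0,0,0,0,20],[0,0,0,0,0,0,20],[0,0,0,0,0,0,20]]'
```

```text
clock: 11.88
ee_pos: [496.8, -331.6, 25.9]
tool_rot: [-0.001, 0.018, 1.0, 0.0]
contact_force: [0.4, -0.9, -1.0]
opening: 70.2
grasp_force: 0.0
clock: 12.38
ee_pos: [498.2, -333.9, 28.9]
tool_rot: [0.002, 0.02, 1.0, -0.002]
contact_force: [-1.6, 0.6, 4.8]
opening: 37.3
grasp_force: 59.4
```

```bash
python3 -m crank '[[0,0,0,0,0,0.03,20],[0,0,0,0,0,0.07,20],[0,0,0,0,0,0.11,20],[0,0,-0.08,0.01,0.02,0.15,20],[0,0,-0.16,0.02,0.05,0.17,20],[0,0,-0.24,0.03,0.08,0.18,20],[0,0,-0.32,0.035,0.11,0.18,20],[0,0,-0.4,0.04,0.14,0.18,20],[0,0,-0.48,0.045,0.17,0.18,20],[0,0,-0.56,0.05,0.2,0.18,20]]';python3 - <<'E'
from h import *
from station import telemetry
s=telemetry.observe();print(s['joints'].round(2),turn(down(79.7),q(s)))
E
```

```text
clock: 13.22
ee_pos: [546.8, -131.8, 207.8]
tool_rot: [0.001, 0.444, 0.896, -0.0]
contact_force: [0.8, 0.2, -1.4]
opening: 37.1
grasp_force: 60.5
[ 0.72  0.34 -0.7   1.79  0.24  1.1   0.59] [ 1.300e-03  2.000e-04 -5.286e-01]
```

```bash
python3 -m crank '[[0,0,-0.08,0.005,0.02,0,20],[0,0,-0.16,0.01,0.04,0,20],[0,0,-0.24,0.02,0.06,0,20],[0,0,-0.32,0.03,0.08,0,20],[0,0,-0.4,0.04,0.11,0,20],[0,0,-0.48,0.05,0.14,0,20],[0,0,-0.529,0.055,0.17,-0.01,20],[0,0,-0.529,0.055,0.195,-0.01,20],[0,0,-0.529,0.055,0.195,-0.01,20]]';python3 - <<'E'
from h import *
from station import telemetry,eyes
s=telemetry.observe();print(s['joints'].round(2),turn(down(79.7),q(s)))
c=eyes.capture("top");cv2.imwrite("pics/t3.png",cv2.resize(c["img"][120:245,225:355,::-1],None,fx=6,fy=4.75,interpolation=cv2.INTER_CUBIC))
c=eyes.capture("wrist");cv2.imwrite("pics/w4.png",c["img"][:,:,::-1])
np.savez("w4.npz",**c)
print(pix(c,s["ee_pos"]))
E
```

```text
clock: 13.97
ee_pos: [600.8, 70.3, 197.6]
tool_rot: [-0.002, 0.763, 0.647, 0.002]
contact_force: [0.4, 1.4, -0.2]
opening: 37.4
grasp_force: 60.5
[ 0.27  0.41 -0.59  1.7   0.25  1.11 -0.56] [-0.0037  0.0002 -0.0099]
[319.39265714 322.82439599]
```

View pics/w4.png

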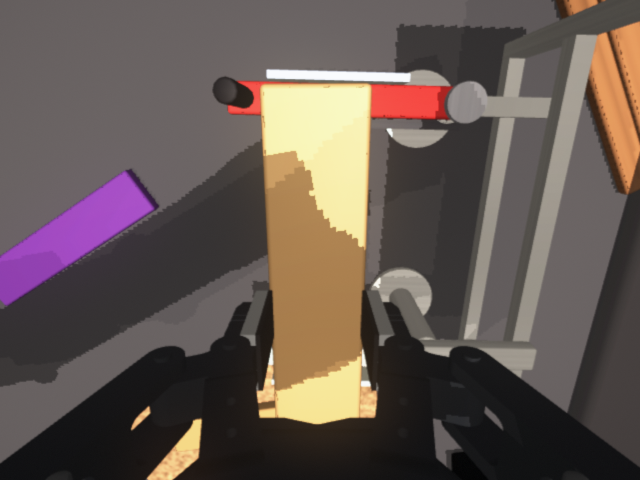

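```bash
python3 - <<'E'
from h import *
from station import telemetry
c=dict(np.load("w4.npz"));im=c["img"];s=telemetry.observe();tcp=s["ee_pos"];print(tcp)
h=cv2.cvtColor(im,cv2.COLOR_RGB2HSV).astype(int)
W=(h[...,1]<45)&(h[...,2]>185)
def runs(u,v0,v1,m):
    v=np.where(m[v0:v1,u])[0]+v0; return (v.min(),v.max()) if len(v) else None
B=[(u,*runs(u,60,95,W)) for u in range(272,408,9) if runs(u,60,95,W)]
F=[(u,runs(u,360,405,W)) for u in(*range(266,278,2),*range(360,380,2))]
print(B[:20]);print(F)
inner=np.array([plane(c,(u,b+.5),114)[:2] for u,a,b in B],np.float32);outer=np.array([plane(c,(u,a-.5),114)[:2] for u,a,b in B],np.float32)
l=cv2.fitLine(inner,cv2.DIST_HUBER,0,.01,.01).ravel();psi=np.degrees(np.arctan2(l[1],l[0]));print("lip inner",l,psi,"outer",cv2.fitLine(outer,cv2.DIST_HUBER,0,.01,.01).ravel())
xs=np.where(W[76])[0];xs=xs[(xs>250)&(xs<420)];print("lip ends u",xs.min(),xs.max(),plane(c,(xs.min(),76),114)[:2],plane(c,(xs.max(),76),114)[:2])
for u,r in F:
    if r: print("fixed",u,r,plane(c,(u,r[0]-.5),114)[:2].round(1),plane(c,(u,r[1]+.5),114)[:2].round(1))
for zt in(-11,-9,-7):
    a,b=plane(c,(262,86),tcp[2]+zt)[:2],plane(c,(371,84.5),tcp[2]+zt)[:2];m=(a+b)/2
    print("slat end",zt,a,b,np.hypot(*(a-b)),"dist",np.hypot(*(m-tcp[:2])),"yaw",np.degrees(np.arctan2(*(m-tcp[:2])[::-1])))
E
```

```text
[601.46934023  63.40395849 197.41689298]
[(272, np.int64(70), np.int64(78)), (281, np.int64(70), np.int64(78)), (290, np.int64(70), np.int64(78)), (299, np.int64(70), np.int64(78)), (308, np.int64(71), np.int64(79)), (317, np.int64(71), np.int64(79)), (326, np.int64(71), np.int64(79)), (335, np.int64(71), np.int64(79)), (344, np.int64(71), np.int64(79)), (353, np.int64(72), np.int64(80)), (362, np.int64(72), np.int64(80)), (371, np.int64(72), np.int64(80)), (380, np.int64(72), np.int64(80)), (389, np.int64(73), np.int64(81)), (398, np.int64(73), np.int64(81)), (407, np.int64(73), np.int64(81))]
[(266, None), (268, None), (270, (np.int64(360), np.int64(364))), (272, (np.int64(360), np.int64(384))), (274, None), (276, None), (360, None), (362, (np.int64(360), np.int64(385))), (364, (np.int64(360), np.int64(385))), (366, (np.int64(381), np.int64(385))), (368, (np.int64(381), np.int64(385))), (370, None), (372, None), (374, None), (376, None), (378, None)]
lip inner [ 9.8195434e-01 -1.8911818e-01  6.2747101e+02  1.6286900e+02] -10.901326 outer [ 9.8197705e-01 -1.8900020e-01  6.2811914e+0
[... 216 characters left out ...]
4e+02 1.000e-01] [553.3 -19.5]
fixed 362 (np.int64(360), np.int64(385)) [616.6  -9.9] [613.9 -30.5]
fixed 364 (np.int64(360), np.int64(385)) [617.9 -10.1] [615.2 -30.7]
fixed 366 (np.int64(381), np.int64(385)) [617.1 -26.9] [616.6 -31. ]
fixed 368 (np.int64(381), np.int64(385)) [618.4 -27.1] [617.9 -31.2]
slat end -11 [595.42763879 158.34248177] [632.64876249 152.5121589 ] 37.67498792216055 dist 92.8777442454401 yaw 82.22247465665832
slat end -9 [595.67344512 158.10907089] [632.34756689 152.36443049] 37.121315990878735 dist 92.68517983608831 yaw 82.22349505808086
slat end -7 [595.91925146 157.87566001] [632.04637129 152.21670208] 36.567644059596695 dist 92.4926154562562 yaw 82.22451970833951
```

```bash
python3 -m crank '[[0,0,-0.008,0.005,0.007,-0.02,20],[0,0,-0.008,0.005,0.007,-0.044,20],[0,0,-0.008,0.005,0.007,-0.044,20],[0,0,-0.008,0.005,0.007,-0.044,20],[0,0,-0.008,0.005,0.007,-0.044,20],[0,0,-0.008,0.005,0.007,-0.044,20]]';cat >meas.py <<'E'
from h import *
import sys
from station import telemetry,eyes
c=eyes.capture("wrist");s=telemetry.observe();tcp=s["ee_pos"];print("tcp",tcp,turn(down(79.1),q(s)))
im=c["img"];h=cv2.cvtColor(im,cv2.COLOR_RGB2HSV).astype(int);cv2.imwrite(sys.argv[1],im[:,:,::-1])
W=(h[...,1]<45)&(h[...,2]>185)
b=max(blobs(W[:120,200:450],30),key=len)+[200,0]
us=[u for u in range(int(b[:,0].min())+6,int(b[:,0].max())-5,6)]
inn=np.array([plane(c,(u,b[b[:,0]==u][:,1].max()+.5),114)[:2] for u in us],np.float32)
l=cv2.fitLine(inn,cv2.DIST_HUBER,0,.01,.01).ravel();t=l[:2]*np.sign(l[0]);n=np.array([-t[1],t[0]]);print("lip yaw",np.degrees(np.arctan2(t[1],t[0])),"n.",n@l[2:],"x mid",np.mean([plane(c,(u,b[b[:,0]==u][:,1].mean()),114)[:2]@t for u in(b[:,0].min(),b[:,0].max())]))
Y=(h[...,0]>14)&(h[...,0]<28)&(h[...,1]>80)&(h[...,2]>90)
y=max(blobs(Y[60:280,200:440],500),key=len)+[200,60]
v0=y[:,1].min();print("slat top row",v0)
zt=tcp[2]-14
for du in(290,320,350):
    v=y[y[:,0]==du][:,1].min()-.5;p=plane(c,(du,v),zt)[:2];print("end",du,v,"n.(end-tcp)",(p-tcp[:2])@n,"n.end",p@n)
L=[];
for v in range(int(v0)+15,270,10):
    r=y[y[:,1]==v][:,0];a,d=plane(c,(r.min()-.5,v),zt)[:2],plane(c,(r.max()+.5,v),zt)[:2];L.append((*((a+d)/2),np.hypot(*(a-d))))
L=np.array(L,np.float32);k=cv2.fitLine(L[:,:2],cv2.DIST_HUBER,0,.01,.01).ravel();print("slat yaw",np.degrees(np.arctan2(k[1],k[0]))%180,"width",np.median(L[:,2]),"t.mid",np.median(L[:,:2]@t),"t.tcp",tcp[:2]@t,"n.tcp",tcp[:2]@n)
for u in(*range(240,290,3),*range(350,400,3)):
    r=np.where(W[350:420,u])[0]+350
    if 2<len(r)<12 and r.max()-r.min()<12:print("fixed",u,r.min(),r.max(),n@plane(c,(u,r.min()-.5),114)[:2])
E
python3 meas.py pics/w5.png
```

```text
clock: 14.57
ee_pos: [607.5, 68.0, 154.2]
tool_rot: [0.0, 0.77, 0.638, 0.001]
contact_force: [0.2, 0.1, 0.1]
opening: 37.2
grasp_force: 60.5
tcp [607.47903631  68.21408186 154.13901686] [-0.0003  0.0011 -0.0016]
lip yaw -10.834855 n. 277.89276 x mid 584.941251441204
slat top row 84.0
end 290 83.5 n.(end-tcp) 90.29406195901807 n.end 271.4853071166477
end 320 83.5 n.(end-tcp) 90.29397383740721 n.end 271.4852189950368
end 350 83.5 n.(end-tcp) 90.29388571111048 n.end 271.4851308687401
slat yaw 79.60058 width 39.782124 t.mid 581.5928 t.tcp 583.8267547105514 n.tcp 181.1912451576296
fixed 377 392 395 118.62940696878164
```

View pics/w5.png

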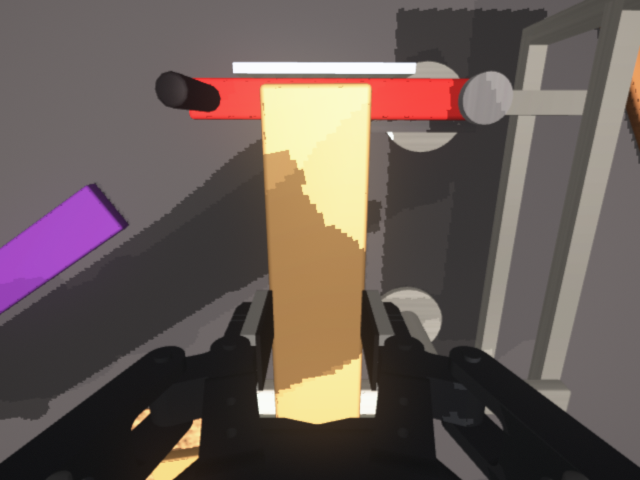

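```bash
python3 -m crank '[[0,0,-0.004,0.001,0.0023,0,20],[0,0,-0.004,0.001,0.0023,-0.008,20],[0,0,-0.004,0.001,0.0023,-0.016,20],[0,0,-0.004,0.001,0.0023,-0.022,20],[0,0,-0.004,0.001,0.0023,-0.022,20],[0,0,-0.004,0.001,0.0023,-0.022,20]]';python3 meas.py pics/w6.png
```

```text
clock: 15.12
ee_pos: [606.8, 70.9, 129.4]
tool_rot: [-0.001, 0.772, 0.636, -0.001]
contact_force: [0.3, -1.0, -1.0]
opening: 37.0
grasp_force: 60.5
tcp [607.23060902  71.02543423 129.97399065] [-0.0003 -0.0012  0.0017]
lip yaw -10.791225 n. 277.602 x mid 585.2610695754665
slat top row 84.0
end 290 83.5 n.(end-tcp) 90.25071886814304 n.end 273.7124696933885
end 320 83.5 n.(end-tcp) 90.18769517613173 n.end 273.6494460013772
end 350 83.5 n.(end-tcp) 90.1247123090457 n.end 273.5864631342912
slat yaw 79.18526 width 39.600426 t.mid 580.7007 t.tcp 583.194161187385 n.tcp 183.46175082524547
```

```bash
python3 -m crank '[[0,0,0,0.001,0,-0.001,20],[0,0,0,0.001,0,-0.002,20],[0,0,0,0.001,0,-0.003,20],[0,0,0,0.001,0,-0.004,20],[0,0,0,0.001,0,-0.004,20]]'
```

```text
clock: 15.58
ee_pos: [608.3, 71.0, 126.3]
tool_rot: [-0.001, 0.772, 0.636, -0.0]
contact_force: [0.4, 0.2, -0.4]
opening: 37.3
grasp_force: 60.5
```

```bash
python3 -m crank '[[0,0,0,0,0,-0.001,20],[0,0,0,0,0,-0.002,20],[0,0,0,0,0,-0.002,20]]'
```

```text
clock: 15.83
ee_pos: [608.5, 71.0, 125.9]
tool_rot: [-0.0, 0.772, 0.636, -0.0]
contact_force: [-3.7, -0.3, 8.1]
opening: 37.4
grasp_force: 61.6
```

Contact with 8 N: the slat is seated. Release and go up.

```bash
python3 -m crank '[[0,0,0,0,0,0.001,50],[0,0,0,0,0,0.001,58],[0,0,0,0,0,0.001,58],[0,0,0,0,0,0.001,58],[0,0,0,0,0,0.02,58],[0,0,0,0,0,0.04,58],[0,0,0,0,0,0.07,58],[0,0,0,0,0,0.1,58],[0,0,0,-0.04,0,0.13,58],[0,0,0,-0.08,0,0.15,58]]'; python3 meas.py pics/w7.png; python3 - <<'E'
from h import *
from station import eyes
a=cv2.imread("pics/w7.png");cv2.imwrite("pics/w8.png",a)
c=eyes.capture("scene");cv2.imwrite("pics/w8.png",np.vstack([cv2.resize(a,(400,300)),cv2.resize(c["img"][240:400,220:433,::-1],(400,300),interpolation=cv2.INTER_CUBIC)]))
E
```

```text
clock: 16.67
ee_pos: [539.6, 71.3, 270.8]
tool_rot: [-0.001, 0.772, 0.635, 0.001]
contact_force: [-0.1, -0.0, 1.3]
opening: 58.0
grasp_force: 0.0
tcp [533.09283414  72.55203782 274.22480566] [ 0.0011 -0.0002  0.0004]
lip yaw -11.170914 n. 281.36057 x mid 576.5663913169204
slat top row 87.0Traceback (most recent call last):
  File "meas.py", line 16, in <module>
    v=y[y[:,0]==du][:,1].min()-.5;p=plane(c,(du,v),zt)[:2];print("end",du,v,"n.(end-tcp)",(p-tcp[:2])@n,"n.end",p@n)
      ~~~~~~~~~~~~~~~~~~~~~~^^
    return umr_minimum(a, axis, None, out, keepdims, initial, where)
ValueError: zero-size array to reduction operation minimum which has no identity
```

View pics/w8.png

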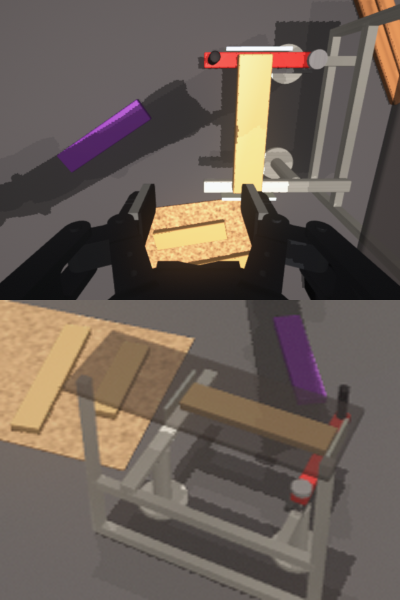

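```bash
python3 - <<'E'
from h import *
from station import eyes,telemetry
c=eyes.capture("wrist");im=c["img"];h=cv2.cvtColor(im,cv2.COLOR_RGB2HSV).astype(int)
W=(h[...,1]<45)&(h[...,2]>150)
def line(pts,z):
    P=np.array([plane(c,p,z)[:2] for p in pts],np.float32);l=cv2.fitLine(P,cv2.DIST_HUBER,0,.01,.01).ravel();return np.degrees(np.arctan(l[1]/l[0])),l[2:]
out=[]
for b in blobs(W[60:340,300:580],60):
    b=b+[300,60]
    if np.ptp(b[:,0])>40 and np.ptp(b[:,1])<40:
        us=np.arange(b[:,0].min()+4,b[:,0].max()-3,3)
        print("white",b.min(0),b.max(0),line([(u,b[b[:,0]==u][:,1].min()-.5) for u in us if (b[:,0]==u).any()],114),line([(u,b[b[:,0]==u][:,1].max()+.5) for u in us if (b[:,0]==u).any()],114))
m=((h[...,0]<6)|(h[...,0]>174))&(h[...,1]>150)&(h[...,2]>90)
for b in blobs(m,80):
    us=np.arange(b[:,0].min()+4,b[:,0].max()-3,3);print("red",b.min(0),b.max(0),line([(u,b[b[:,0]==u][:,1].min()-.5) for u in us],100))
print(telemetry.observe()["clock"],telemetry.observe()["contact_force"])
E
```

```text
white [367.  71.] [485.  82.] (np.float32(-10.985491), array([617.8539 , 169.06622], dtype=float32)) (np.float32(-10.987607), array([628.30597, 162.33415], dtype=float32))
white [438. 118.] [484. 133.] (np.float32(-10.9972925), array([651.2899 , 132.86761], dtype=float32)) (np.float32(-12.310596), array([651.4972  , 122.898705], dtype=float32))
white [329. 288.] [375. 306.] (np.float32(-8.964915), array([553.1983  ,  11.653146], dtype=float32)) (np.float32(-11.059328), array([550.8512   ,  -5.8531795], dtype=float32))
white [422. 288.] [562. 306.] (np.float32(-11.70312), array([659.76776 , -10.114209], dtype=float32)) (np.float32(-9.768894), array([669.27124 , -27.842815], dtype=float32))
red [331.  83.] [500. 108.] (np.float32(-10.988096), array([620.75995, 163.828  ], dtype=float32))
16.8167 [ 0.95415571  0.61294282 -0.13852167]
```

```bash
python3 -c "
from station import bot
print(bot.job_done())"
```

```text
the job is handed in; nothing more can be done
None
```

The brace is swung out to its end stop and reads parallel to the fixed arm. The 180 mm slat lies flat across both arms between the lips, and I handed the job in at about 17 s with nothing else touched.

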